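# Hang and lock the drip basket in the brew stand

## Task

Pick up the steel drip basket by its wooden bar, hang it in the collar of the brew stand by letting its three lugs down through the gaps, and turn it clockwise, seen from above, until the lugs drop into their locking notches. Work gently, feeling for the gaps and the notches instead of forcing the basket against the stand. Leave it hanging there, let go, and do not disturb the server, cup, tamper or kettle.

Things in the scene. Friction and masses are not known exactly. Their poses are not given: they have to be found in the camera images.
- basket: Steel drip basket, loose on the counter, 0.15 to 0.31 kg: closed round can with a perforated lid, 60 mm diameter from 18 to 52 mm above its underside, tapering below that to 44 mm at the underside. Origin: centre of the underside, z up. Origin above the counter: 166 mm with the lugs on top of the collar's flange, 155 mm with lugs on the track floor, 150 mm locked in the notches.
- bar (a point): Middle of the basket's wooden grip bar, 88 mm above the basket's origin; axes as the basket. The bar lies along the basket's x: 52 mm long, 10 mm wide (y), 16 mm tall, on two thin posts above the lid; grip it across its width from above.
- lug (a point): Underside of one of the basket's three flat lugs, 45 mm above and 37 mm out from the basket's origin along its own +x; the others are at 120 and 240 degrees. Each lug reaches 42 mm from the axis, is 10 mm wide and 5 mm thick.
- stand: Brew stand, fixed. Origin: at counter height right under the axis of its collar, z up. Post at own +x, 98 mm from the axis, 22 mm thick, top 200 mm up. The steel bayonet collar (bore 64 mm, outside 96 mm, top 211 mm up) sits on springs: it gives way downwards above 5 N, 3 N per mm, at most 5 mm; heights are for it unpressed. Above 25 N between basket and stand counts as forcing.
- flange (a point): On the collar's axis, level with the flange's upper face, 211 mm above the counter; axes as the stand. The flange, 4 mm thick, has three gaps 120 degrees apart, 21 degrees (about 14 mm) wide, open down to the track floor. The collar is clamped (it slips above 0.6 N m) at an unmeasured angle: one gap's middle lies anywhere within 0.45 rad either side of the stand's +x.
- ring (a point): On the collar's axis at the height of the track floor, 200 mm above the counter; axes as the stand. From each gap the track, 7 mm high and open outwards, runs under the flange clockwise seen from above. A solid block closes it on the anticlockwise side of the gap.
- notch_level (a point): On the collar's axis at the height of the notch floors, 195 mm above the counter; axes as the stand. 46 degrees clockwise of each gap's middle the track floor has a notch 5 mm deep, about 22 degrees wide; a solid block right behind it stops the lug.
- server: Open glass server, 80 mm across at the rim, 105 mm high, standing loose on the 12 mm thick foot of the stand under the collar. Origin: centre of its underside. Leave alone.
- cup: White cup, 68 mm across, 70 mm high, loose. Origin: centre of its underside. Leave alone.
- tamper: Steel tamper standing on its flat 54 mm disc, 82 mm high, loose. Origin: centre of its underside. Leave alone.
- kettle: Black gooseneck kettle, 154 mm across the foot, 158 mm high, spout at own +x, handle at own -x, loose. Origin: centre of its underside. Leave alone.

How it is judged:
By the outcome, as a careful person would: the job done as asked, in the order asked, and still so for the second after the job is handed in, with the robot touching nothing.
It also fails if it takes over 67 s, if anything falls off the work surface, if the arm or the gripper's body presses on something with over 40 N, if the wrist force passes 120 N, or if a joint passes its speed limit or range.

## Robot

A 6-joint arm with a two-finger parallel gripper is mounted at the origin on the work surface. World frame = base frame: x ahead of the robot, y to its left, z up, the work surface at z = 0. Lengths are in m, angles in rad, forces in N, time in s.
With the tool pointing down it reaches from about 0.275 to 0.725 m from the base axis. Payload 15.9 kg.
Tool frame: the origin (TCP) lies midway between the tips of the shut fingers; the grasp point (between the pads) lies 19 mm behind it (tcp_to_grasp is the distance from the TCP to the grasp point, in m); z points along the fingers, y is the line along which they close (so a half turn about z gives the same grasp; the last joint's range is limited). The gripper opens to 85 mm and grips with 20 to 120 N. Pads are 22 mm wide; open, the fingers measure 114 mm over their backs; the gripper's body (76 mm by 85 mm) begins 54 mm behind the grasp point. The pads swing forward as they close: fully open they stand 13 mm farther back than shut.
Start: joints at [-1.112, 0.213, -0.034, 1.323, 0, 1.571], TCP at [0.221, -0.448, 0.231] pointing down, gripper open.
Joint ranges: [-2.98, 2.98], [-0.74, 1.72], [-1.14, 1.35], [-2.1, 2.04], [-1.57, 1.44], [-3.14, 3.14]. Speed limits (rad/s): [1.89, 1.89, 2.39, 2.57, 3.14, 3.14].

## Interface

Orientations are given as a unit quaternion [w, x, y, z].
In Python, from station import * gives the robot as it stands.
- The arm moves only by the tool send_rows, never from a script. Its argument "steps" is a list of rows, each a list of 6 numbers: the shift along the world's x, y, z in m, then the turn, a rotation vector about the world's x, y, z in rad. In form: [[dx, dy, dz, ax, ay, az], ...]. A call has 1 to 12 rows; each row is the pose to reach, as a shift and turn from the pose commanded when the call began; what a row does not reach only later rows make up. A row lasts 1/10 s, in which the tool goes at most 50 mm and 8.59 degrees, less where a joint would pass 70% of its speed; a pose out of reach is approached as far as the arm can. A call with a gripper value outside its range is refused whole. "fingers" is the opening, from 0 (shut) to 1 (fully open), set as the call begins (left out, the last holds). The fingers move at their own pace and stop on an object; "force" is the grip in N (left out, the last holds). Time passes only in rows, so rows that repeat a pose let the fingers close. It gives the time, the measured TCP pose, the force, the opening and the grip force at its end, in the units of the state.
- sense(): the state, without advancing time (a new reading comes with each control period).
- read_camera(name): name is "scene" or "top"; returns the picture (420x560x3 uint8, blue, green, red); there is no depth.
- get_calibration(name): a dict with "fx", "fy", "cx", "cy" (pixels), "position" and "attitude" of the camera in the world. Camera axes: x right, y down, z forward; pixel columns grow to the right and rows downward; lengths in m; the calibration is good to about 2 mm. A picture is of the moment at which its call begins. get_calibration takes no time and is no camera call.
- close_job(): hands the job in; it is judged then, once.
Trained networks look in the newest picture that a camera, given by its name, has taken for a name from the list of things; names that differ only in an ending like _2 or _b are one class to them, and where a whole thing is asked for, a point or a joint stands for the part that bears it (a point fixed in the world has none). Each returns a list of dicts, best first, with "score" (0 to 1); they miss things now and then, are a little off and sometimes report something else, mostly with a low value. They report only what shows in the picture. A call takes as long as a camera call.
- spot_in(camera, query): "point" ([x, y, z] in m, in world coordinates, good to about 4 mm: the middle of the surface that is visible of it).
- silhouettes(camera, query): "mask" (420x560 bool, what is visible of it).
The state is a dict: "t": time; "joint_positions": joint angles; "joint_vel": joint speeds; "effort": joint torques, N m; "eef_pos": TCP position; "tcp_rot": TCP orientation; "contact_force": force on the tool from outside, world axes, zero at the start; "ft_torque": the same for the moment, N m; "opening": finger opening in m; "grip_force": force on a finger pad.
Only numpy, scipy, OpenCV 4.12 (cv2) and the standard library are available. Lean on these libraries where they do the work, as an engineer would, in place of code of your own. Each camera call takes 0.05 s, during which the arm holds its last target. There are 200 camera calls.

## Working session

There is one attempt and no reset: what is moved stays moved. The work goes in short steps, Python scripts to look and compute and a tool call to move; the robot and the scene stay as the last step left them, time stands still between calls to the robot, and variables do not carry over. Pictures are saved under pics/ and viewed, at most 10 in all, crops included, and the job is handed in when it is done.

Besides the shell and the picture viewer there is one more tool, called as name(argument=value, ...) on one line, values as JSON. send_rows: Moves the arm, as the interface text tells. Its arguments: {"type":"object","properties":{"steps":{"type":"array","items":{"type":"array","items":{"type":"number"}}},"fingers":{"type":"number"},"force":{"type":"number"}},"required":["steps"]}

```bash
mkdir -p pics
python3 - <<'E'
from station import *
import cv2,numpy as np
a=read_camera("scene");b=read_camera("top")
cv2.imwrite("pics/s1.png",a);cv2.imwrite("pics/t1.png",b)
for c in("scene","top"):
  print(c,get_calibration(c))
  for n in("basket","bar","stand","flange","server","cup","tamper","kettle","lug"):
    print(n,[(np.round(d["point"],3).tolist(),round(d["score"],2)) for d in spot_in(c,n)[:2]])
s=sense();print(s)
E
```

```text
scene {'fx': 451.0827923648468, 'fy': 451.0827923648468, 'cx': 283.3636084620093, 'cy': 216.6532639821519, 'position': array([1.11443416, 0.37005709, 1.13998348]), 'attitude': array([-0.15637065,  0.53750033,  0.79794233, -0.22344943])}
basket [([0.504, -0.157, 0.049], 0.7), ([0.678, 0.001, 0.044], 0.48)]
bar [([0.499, -0.155, 0.052], 0.73), ([0.519, 0.16, 0.016], 0.35)]
stand [([0.52, 0.162, 0.013], 0.88)]
flange [([0.512, 0.165, 0.011], 0.91)]
server [([0.501, 0.175, 0.065], 0.96)]
cup [([0.678, -0.002, 0.044], 0.8)]
tamper [([0.484, 0.019, 0.025], 0.58)]
kettle [([0.535, 0.535, 0.12], 0.87)]
lug [([0.506, -0.158, 0.052], 0.68)]
top {'fx': 432.875843153696, 'fy': 432.875843153696, 'cx': 278.5948355612533, 'cy': 208.5083924142837, 'position': array([0.396054  , 0.15982515, 1.33336874]), 'attitude': array([ 0.05684024, -0.69645017,  0.71354165, -0.05083963])}
basket [([0.491, -0.159, 0.053], 0.62), ([0.485, 0.163, 0.02], 0.23)]
bar [([0.495, -0.159, 0.051], 0.64)]
stand []
flange []
server [([0.485, 0.16, 0.021], 0.71), ([0.474, 0.019, 0.02], 0.56)]
cup [([0.692, 0.002, 0.031], 0.83)
[... 155 characters left out ...]
1.0, 'joint_positions': array([-1.11201046e+00,  2.12898603e-01, -3.44057254e-02,  1.32350157e+00,
       -1.35247590e-05,  1.57082677e+00]), 'joint_vel': array([-0.00033132, -0.00053479,  0.00102547, -0.00058238, -0.00177034,
        0.00100432]), 'effort': array([ 1.52838558e-03, -6.85968947e+01,  4.87335920e+01,  1.17384199e-03,
        3.36884159e-05,  1.73472436e-07]), 'eef_pos': array([ 0.2214181 , -0.44828111,  0.23130426]), 'tcp_rot': array([-3.12274995e-06,  9.73808074e-01,  2.27371577e-01, -7.67353443e-06]), 'contact_force': array([ 0.29470997,  0.02262693, -0.03370963]), 'ft_torque': array([-0.04353001, -0.01088859, -0.02686992]), 'grip_force': 0.0, 'opening': 0.08542745601900938}
```

View pics/s1.png

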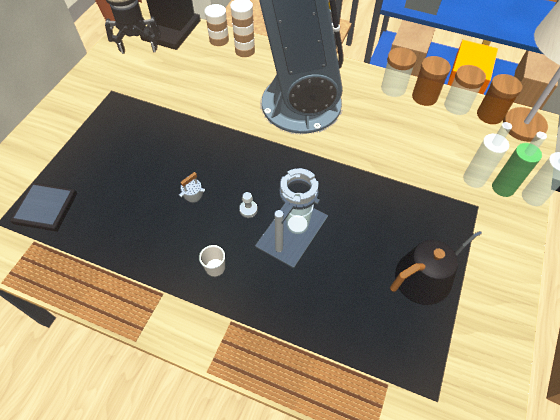

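View pics/t1.png

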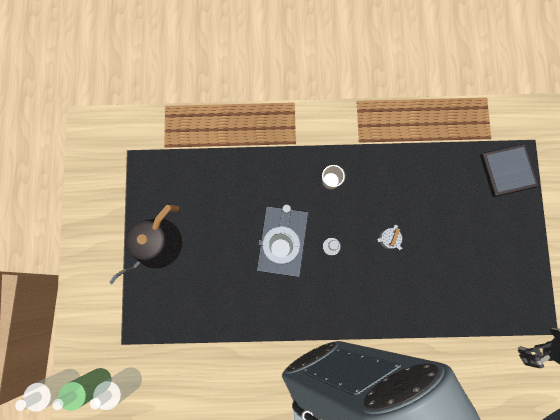

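The scene view shows the basket at (191,187), the collar at (299,187), the tamper at (248,205), the cup at (212,261) and the kettle at (435,260). In the top view the basket is at (393,238), the collar at (281,245) and the post top at (286,209). Next I'll view enlarged crops.

Run:
```python
import cv2,numpy as np
a=cv2.imread("pics/s1.png");b=cv2.imread("pics/t1.png")
def c(i,x,y,w=25,h=19):
  return cv2.resize(i[y-h:y+h,x-w:x+w],(400,304),interpolation=cv2.INTER_CUBIC)[:300]
cv2.imwrite("pics/c1.png",np.vstack([np.hstack([c(a,191,187),c(a,299,187)]),np.hstack([c(b,393,238),c(b,281,240)])]))
```

```text
(no output)
```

View pics/c1.png

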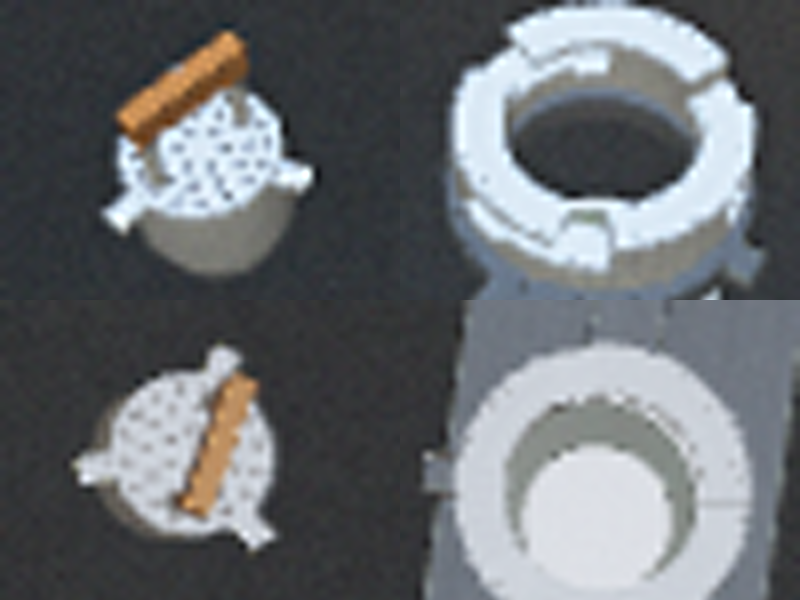

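The crops (8x) are clear. In the top view the lugs are at about (396,225), (379,240) and (401,249), with the bar pointing at the first one, so that is the basket's +x. In the scene view the collar's gaps show at the front (297,198) and right rear (313,179). I'll fit both poses and overlay the result.

```bash
cat > h.py <<'E'
from station import *
import cv2,numpy as np
from scipy.spatial.transform import Rotation as R
from scipy.optimize import least_squares
C={c:get_calibration(c) for c in("scene","top")}
def rm(c): q=C[c]["attitude"];return R.from_quat([q[1],q[2],q[3],q[0]]).as_matrix()
def proj(c,P):
  p=(np.atleast_2d(P)-C[c]["position"])@rm(c);k=C[c]
  return p[:,:2]/p[:,2:]*[k["fx"],k["fy"]]+[k["cx"],k["cy"]]
def ray(c,uv):
  k=C[c];d=rm(c)@[(uv[0]-k["cx"])/k["fx"],(uv[1]-k["cy"])/k["fy"],1];return C[c]["position"],d
def atz(c,uv,z): o,d=ray(c,uv);return o+d*(z-o[2])/d[2]
def tri(us,ut):
  o,d=ray("scene",us);p,e=ray("top",ut)
  s=np.linalg.lstsq(np.c_[d,-e],p-o,rcond=None)[0];a=o+d*s[0];b=p+e*s[1];return (a+b)/2,np.linalg.norm(a-b)
def pol(x,y,z,r,a): return np.c_[x+r*np.cos(a),y+r*np.sin(a),z+0*np.asarray(a)]
E
cat > f.py <<'E'
from h import *
A=np.array
s=lambda x,y:A([166+x/8-.5,168+y/8-.5]); t=lambda x,y:A([368+x/8-.5,219+y/8-.5])
for n,u,v in(("lug+x",s(120,215),t(224,52)),("lug120",s(299,178),t(87,168)),("bar+",s(133,124),t(242,85)),("bar-",s(236,50),t(195,208))): print(n,np.round(tri(u,v),4) if 0 else [np.round(q,4) for q in tri(u,v)])
# model: lug tips r=.0405 z=.0475 ; bar ends +-.026 z=.096 top
def res(p):
  x,y,th=p[:3]
  L=lambda k:pol(x,y,.048,.0405,A([th+k*2*np.pi/3]))
  B=lambda e:A([[x+e*.0255*np.cos(th),y+e*.0255*np.sin(th),.090]])
  o=A([p[3:5],p[5:7]])
  T=[(0,L(0),s(120,215)),(0,L(1),s(299,178)),(0,B(1),s(133,124)),(0,B(-1),s(236,50)),
     (1,L(0),t(224,52)),(1,L(1),t(87,168)),(1,L(2),t(260,237)),(1,B(1),t(242,85)),(1,B(-1),t(195,208))]
  return np.r_[np.concatenate([(proj(("scene","top")[c],P)[0]+o[c]-q) for c,P,q in T]),p[3:]*1.]
f=least_squares(res,[.49,-.16,.0,0,0,0,0]);print("basket",np.round(f.x,4),np.round(f.fun,1))
c=atz("top",(280.9,244.7),.211);p=atz("top",(286,208.5),.2);d=p-c
print("collar",c,"post",p,np.hypot(*d[:2]),"yaw",np.arctan2(d[1],d[0]))
E
python3 f.py
```

```text
lug+x [array([ 0.534 , -0.1754,  0.0568]), np.float64(0.0017)]
lug120 [array([ 0.4928, -0.1237,  0.0536]), np.float64(0.0004)]
bar+ [array([ 0.5178, -0.1711,  0.0946]), np.float64(0.0017)]
bar- [array([ 0.4745, -0.1521,  0.0944]), np.float64(0.0006)]
basket [ 0.4957 -0.1634 -0.4018  0.1889 -0.5451 -0.0078 -0.561 ] [-0.6  0.4  0.9  0.1 -0.8  0.4  0.3 -0.4  0.3  0.2 -0.6  0.3  0.2  0.4
  0.1 -0.8  0.   0.4  0.2 -0.5 -0.  -0.6]
collar [0.47362677 0.16359861 0.211     ] post [0.56980483 0.14780821 0.2       ] 0.09746566983946875 yaw -0.16272708372648986
```

```bash
cat > g.py <<'E'
from h import *
a=cv2.imread("pics/s1.png")
cx,cy=.4736,.1636
off=np.array([-.0,.3])
x0,y0=272,166
S=14
im=cv2.resize(a[y0:y0+42,x0:x0+56],None,fx=S,fy=S,interpolation=cv2.INTER_CUBIC)
def dr(P,col,cl=False):
  q=((proj("scene",P)+off-[x0,y0]+.5)*S).astype(np.int32);cv2.polylines(im,[q],cl,col,1)
A=np.linspace(0,2*np.pi,100)
for r,col in((.032,(0,0,255)),(.048,(0,0,255))): dr(pol(cx,cy,.211,r,A),col)
import sys
g=float(sys.argv[1]);w=np.radians(10.5)
for k in range(3):
  for s in(-w,w):
    b=g+k*2*np.pi/3+s
    dr(np.array([[cx+r*np.cos(b),cy+r*np.sin(b),z] for r,z in((.032,.211),(.048,.211),(.048,.2),(.032,.2))]),(0,200,0),True)
cv2.imwrite(sys.argv[2],im)
E
python3 g.py 0.1 pics/g1.png
```

```text
(no output)
```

View pics/g1.png

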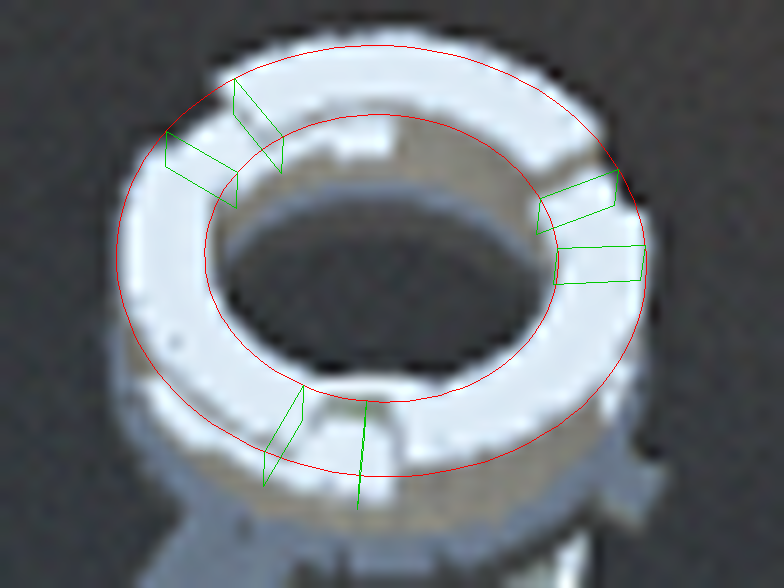

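The overlay shows the model about 1 px too low and the gap angle 0.15 to 0.2 rad too small: the real front gap spans x of roughly 300 to 400 in the crop. I'll adjust both.

```bash
sed -i 's/off=.*/off=np.array([-.1,-.8])/' g.py; python3 g.py 0.27 pics/g2.png
```

```text
(no output)
```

View pics/g2.png

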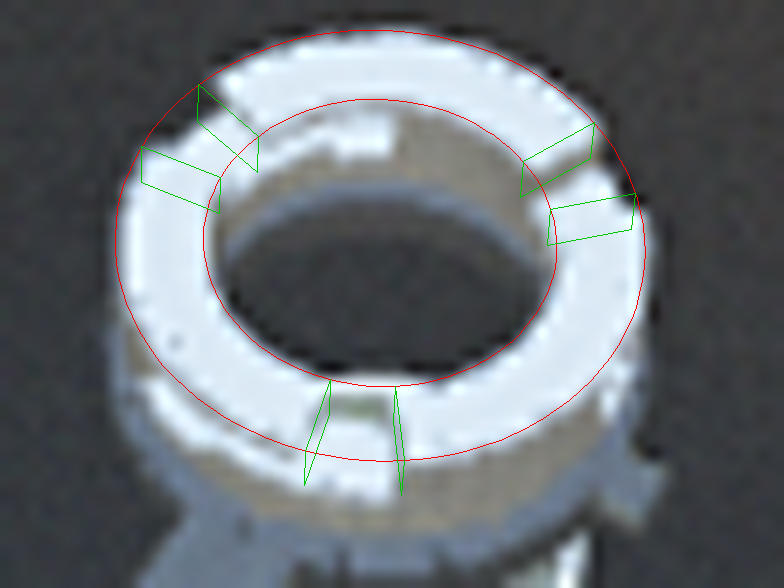

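Gap angle is about 0.24 rad, the collar axis is at about (0.474, 0.164), and the basket is at (0.496, -0.163) with yaw -0.40. Now I'll move above the basket with a half-open gripper.

send_rows(steps=[[0.275, 0.285, 0, 0, 0, 2.28], [0.275, 0.285, 0, 0, 0, 2.28], [0.275, 0.285, 0, 0, 0, 2.28], [0.275, 0.285, 0, 0, 0, 2.28], [0.275, 0.285, 0, 0, 0, 2.28], [0.275, 0.285, 0, 0, 0, 2.28], [0.275, 0.285, 0, 0, 0, 2.28], [0.275, 0.285, 0, 0, 0, 2.28], [0.275, 0.285, 0, 0, 0, 2.28], [0.275, 0.285, 0, 0, 0, 2.28], [0.275, 0.285, 0, 0, 0, 2.28], [0.275, 0.285, 0, 0, 0, 2.28]], fingers=0.6, force=40)

```text
t: 2.2
eef_pos: [0.4965, -0.1631, 0.2312]
tcp_rot: [-0.0, 0.424, 0.906, -0.0]
contact_force: [-0.2, 0.7, -0.1]
opening: 0.0514
grip_force: 0.0
```

```bash
cat > st.py <<'E'
from station import *
import numpy as np
s=sense();q=s["tcp_rot"];w,x,y,z=q
print(round(s["t"],2),np.round(s["eef_pos"],4),"yaw_y",round(np.arctan2(1-2*x*x-2*z*z,2*(x*y-w*z)),4),"j",np.round(s["joint_positions"],2),"F",np.round(s["contact_force"],2),"M",np.round(s["ft_torque"],3),s["opening"],s["grip_force"])
E
python3 st.py
```

```text
2.2 [ 0.4965 -0.1631  0.2312] yaw_y 0.6946 j [-0.32  0.26  0.03  1.34 -0.    0.56] F [-0.18  0.7  -0.12] M [0.011 0.027 0.053] 0.051406739574446456 0.0
```

send_rows(steps=[[0, 0, -0.02, 0, 0, 0.15], [0, 0, -0.04, 0, 0, 0.3], [0, 0, -0.06, 0, 0, 0.45], [0, 0, -0.085, 0, 0, 0.475], [0, 0, -0.11, 0, 0, 0.475], [0, 0, -0.13, 0, 0, 0.475], [0, 0, -0.145, 0, 0, 0.475], [0, 0, -0.155, 0, 0, 0.475], [0, 0, -0.161, 0, 0, 0.475], [0, 0, -0.161, 0, 0, 0.475]])

```text
t: 3.2
eef_pos: [0.4962, -0.1632, 0.07]
tcp_rot: [-0.0, 0.202, 0.979, 0.0]
contact_force: [0.0, -0.1, 0.6]
opening: 0.0514
grip_force: 0.0
```

send_rows(steps=[[0, 0, 0, 0, 0, 0], [0, 0, 0, 0, 0, 0], [0, 0, 0, 0, 0, 0], [0, 0, 0, 0, 0, 0], [0, 0, 0, 0, 0, 0], [0, 0, 0, 0, 0, 0], [0, 0, 0, 0, 0, 0]], fingers=0, force=40)

```text
t: 3.9
eef_pos: [0.4968, -0.1636, 0.0709]
tcp_rot: [0.001, 0.203, 0.979, -0.0]
contact_force: [-1.2, -0.8, 5.4]
opening: 0.0094
grip_force: 40.5
```

```bash
python3 st.py
```

```text
3.9 [ 0.4968 -0.1636  0.0709] yaw_y 1.1629 j [-0.32  0.34 -0.28  0.95 -0.    0.09] F [-1.21 -0.76  5.39] M [-0.337  0.272 -0.047] 0.009389690222403721 40.4649943113327
```

send_rows(steps=[[0, 0, 0.01, 0, 0, 0], [0, 0, 0.03, 0, 0, 0], [0, 0, 0.06, 0, 0, 0], [0, 0, 0.1, 0, 0, 0.0], [0, 0, 0.14, 0, 0, 0], [0, 0, 0.18, 0, 0, 0], [0, 0, 0.21, 0, 0, 0], [0, 0, 0.23, 0, 0, 0], [0, 0, 0.235, 0, 0, 0], [0, 0, 0.235, 0, 0, 0]])

```text
t: 4.9
eef_pos: [0.4966, -0.1633, 0.3055]
tcp_rot: [0.0, 0.202, 0.979, -0.0]
contact_force: [0.8, 0.4, -3.8]
opening: 0.0092
grip_force: 39.3
```

```bash
python3 st.py
```

```text
4.9 [ 0.4966 -0.1633  0.3055] yaw_y 1.163 j [-0.32  0.26  0.22  1.52  0.    0.09] F [ 0.8   0.38 -3.84] M [ 0.009 -0.086  0.042] 0.009219521732477866 39.29893612861633
```

send_rows(steps=[[-0.002, 0.03, 0, 0, 0, 0.06], [-0.005, 0.07, 0, 0, 0, 0.15], [-0.008, 0.11, 0, 0, 0, 0.25], [-0.011, 0.15, 0, 0, 0, 0.35], [-0.014, 0.19, 0, 0, 0, 0.45], [-0.017, 0.23, 0, 0, 0, 0.55], [-0.02, 0.27, 0, 0, 0, 0.62], [-0.022, 0.3, 0, 0, 0, 0.65], [-0.023, 0.32, 0, 0, 0, 0.65], [-0.023, 0.327, 0, 0, 0, 0.65], [-0.023, 0.327, 0, 0, 0, 0.65], [-0.023, 0.327, 0, 0, 0, 0.65]])

```text
t: 6.1
eef_pos: [0.4733, 0.163, 0.3047]
tcp_rot: [-0.0, -0.121, 0.993, -0.0]
contact_force: [-0.3, 0.5, -2.8]
opening: 0.0091
grip_force: 39.4
```

```bash
python3 st.py
cat > v.py <<'E'
from h import *
import sys
s=sense();a=read_camera("scene");cv2.imwrite("pics/raw_%s.png"%sys.argv[1],a)
p=s["eef_pos"];w,x,y,z=s["tcp_rot"];th=np.arctan2(1-2*x*x-2*z*z,2*(x*y-w*z))-np.pi/2
zb=p[2]-.0705
x0,y0=262,136;S=11
im=cv2.resize(a[y0:y0+54,x0:x0+72],None,fx=S,fy=S,interpolation=cv2.INTER_CUBIC)
def dr(P,col,off=(0,-.8)):
  q=((proj("scene",P)+off-[x0,y0]+.5)*S).astype(np.int32);cv2.polylines(im,[q],True,col,1)
A=np.linspace(0,2*np.pi,100)
dr(pol(p[0],p[1],zb+.052,.030,A),(0,0,255));dr(pol(p[0],p[1],zb,.022,A),(0,0,255))
for k in range(3):
  b=th+k*2*np.pi/3;u=np.array([np.cos(b),np.sin(b),0]);v=np.array([-u[1],u[0],0])
  dr(np.array([p[0],p[1],zb+.050])+np.array([.03*u+.005*v,.042*u+.005*v,.042*u-.005*v,.03*u-.005*v]),(0,200,0))
dr(pol(.4736,.1636,.211,.048,A),(255,0,0))
cv2.imwrite("pics/%s.png"%sys.argv[1],im)
E
python3 v.py h1
```

```text
6.1 [0.4733 0.163  0.3047] yaw_y 1.8126 j [ 0.33  0.22  0.16  1.51 -0.    0.09] F [-0.28  0.51 -2.84] M [ 0.006 -0.03  -0.003] 0.009058077357402558 39.39105570316315
```

View pics/h1.png

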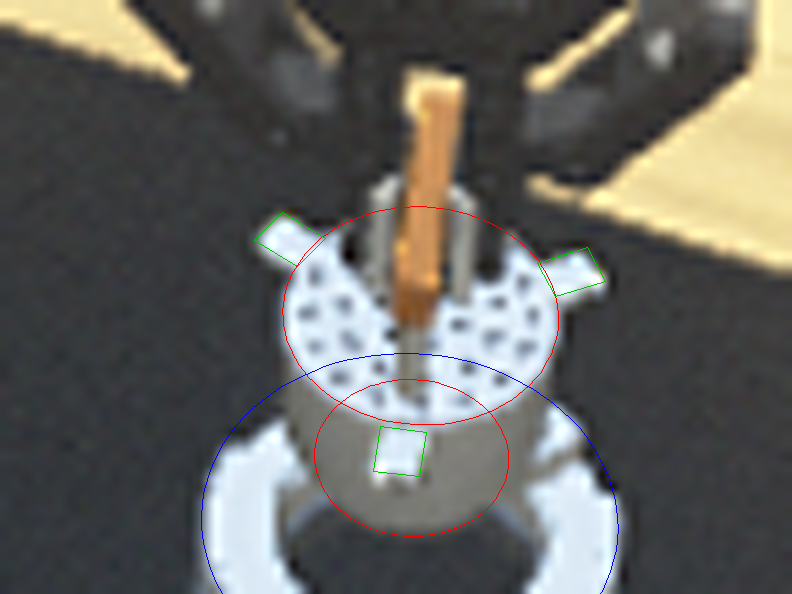

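The overlay matches: lugs, lid and collar rim lie within about 1 px, and the basket is centred in the hand. I'll lower it into the bore.

send_rows(steps=[[0, 0, -0.01, 0, 0, 0], [0, 0, -0.02, 0, 0, 0], [0, 0, -0.03, 0, 0, 0], [0, 0, -0.035, 0, 0, 0], [0, 0, -0.04, 0, 0, 0], [0, 0, -0.044, 0, 0, 0], [0, 0, -0.048, 0, 0, 0], [0, 0, -0.052, 0, 0, 0], [0, 0, -0.055, 0, 0, 0], [0, 0, -0.057, 0, 0, 0], [0, 0, -0.057, 0, 0, 0]])

```text
t: 7.25
eef_pos: [0.4734, 0.1637, 0.2481]
tcp_rot: [-0.0, -0.121, 0.993, -0.0]
contact_force: [0.5, -0.4, -3.0]
opening: 0.0091
grip_force: 39.3
```

```bash
python3 st.py
```

```text
7.25 [0.4734 0.1637 0.2481] yaw_y 1.813 j [ 0.33  0.21  0.01  1.37 -0.    0.09] F [ 0.53 -0.38 -3.04] M [ 0.066  0.058 -0.013] 0.009055461814712427 39.34925615787506
```

send_rows(steps=[[0, 0, -0.003, 0, 0, 0], [0, 0, -0.006, 0, 0, 0], [0, 0, -0.009, 0, 0, 0], [0, 0, -0.01, 0, 0, 0], [0, 0, -0.011, 0, 0, 0], [0, 0, -0.012, 0, 0, 0], [0, 0, -0.013, 0, 0, 0], [0, 0, -0.0135, 0, 0, 0], [0, 0, -0.0135, 0, 0, 0]])

```text
t: 8.15
eef_pos: [0.4736, 0.1638, 0.2348]
tcp_rot: [0.0, -0.121, 0.993, 0.0]
contact_force: [1.3, 1.8, -3.0]
opening: 0.0091
grip_force: 39.5
```

```bash
python3 st.py
```

```text
8.15 [0.4736 0.1638 0.2348] yaw_y 1.813 j [ 0.33  0.21 -0.02  1.33  0.    0.09] F [ 1.34  1.76 -2.96] M [ 0.313 -0.411 -0.047] 0.009122170447592151 39.484389424324036
```

send_rows(steps=[[0.0004, 0.0005, 0, 0, 0, 0], [0.0006, 0.0008, -0.0005, 0, 0, 0], [0.0006, 0.0008, -0.001, 0, 0, 0], [0.0006, 0.0008, -0.0015, 0, 0, 0], [0.0006, 0.0008, -0.0015, 0, 0, 0]])

```text
t: 8.65
eef_pos: [0.4739, 0.1645, 0.2332]
tcp_rot: [-0.0, -0.121, 0.993, -0.0]
contact_force: [0.5, 1.4, -3.8]
opening: 0.0092
grip_force: 39.4
```

```bash
python3 st.py
```

```text
8.65 [0.4739 0.1645 0.2332] yaw_y 1.813 j [ 0.33  0.22 -0.03  1.33 -0.    0.09] F [ 0.52  1.35 -3.82] M [ 0.018 -0.066 -0.011] 0.00920736981163249 39.38197731971741
```

send_rows(steps=[[0, 0, -0.001, 0, 0, 0], [0, 0.0, -0.002, 0, 0, 0], [0, 0, -0.003, 0, 0, 0], [0, 0, -0.004, 0, 0, 0], [0, 0, -0.004, 0, 0, 0]])

```text
t: 9.15
eef_pos: [0.474, 0.1645, 0.2291]
tcp_rot: [-0.0, -0.121, 0.993, -0.0]
contact_force: [0.5, -0.0, -3.1]
opening: 0.0091
grip_force: 39.4
```

```bash
python3 st.py
```

```text
9.15 [0.474  0.1645 0.2291] yaw_y 1.813 j [ 0.33  0.22 -0.03  1.32 -0.    0.09] F [ 0.48 -0.04 -3.09] M [-0.042 -0.059 -0.01 ] 0.009055751678518026 39.361395835876465
```

send_rows(steps=[[0, 0, -0.001, 0, 0, 0], [0, 0.0, -0.002, 0, 0, 0], [0, 0, -0.003, 0, 0, 0], [0, 0, -0.0035, 0, 0, 0], [0, 0, -0.0035, 0, 0, 0]])

```text
t: 9.65
eef_pos: [0.474, 0.1645, 0.2259]
tcp_rot: [0.0, -0.121, 0.993, -0.0]
contact_force: [0.6, 0.1, -0.8]
opening: 0.0091
grip_force: 39.6
```

```bash
python3 st.py
```

```text
9.65 [0.474  0.1645 0.2259] yaw_y 1.813 j [ 0.33  0.22 -0.04  1.31 -0.    0.09] F [ 0.58  0.1  -0.82] M [-0.169 -0.025 -0.053] 0.009098259825214556 39.5639044046402
```

Contact with the track floor at TCP z of about 0.226, as expected. I'll turn clockwise just above the floor.

send_rows(steps=[[0, 0, 0.0008, 0, 0, -0.03], [0, 0, 0.0008, 0, 0, -0.08], [0, 0, 0.0008, 0, 0, -0.14], [0, 0, 0.0008, 0, 0, -0.2], [0, 0, 0.0008, 0, 0, -0.26], [0, 0, 0.0008, 0, 0, -0.3], [0, 0, 0.0008, 0, 0, -0.3]])

```text
t: 10.35
eef_pos: [0.474, 0.1645, 0.2266]
tcp_rot: [-0.0, 0.03, 1.0, 0.0]
contact_force: [0.2, -0.8, -3.5]
opening: 0.0089
grip_force: 39.4
```

```bash
python3 st.py
```

```text
10.35 [0.474  0.1645 0.2266] yaw_y 1.5111 j [ 0.33  0.22 -0.04  1.31  0.    0.39] F [ 0.23 -0.76 -3.5 ] M [ 0.009 -0.015  0.034] 0.008936231026115479 39.39702272415161
```

Turning freely with no moment. Carrying on to about 0.68 rad in total.

send_rows(steps=[[0, 0, 0, 0, 0, -0.05], [0, 0, 0, 0, 0, -0.11], [0, 0, 0, 0, 0, -0.17], [0, 0, 0, 0, 0, -0.23], [0, 0, 0, 0, 0, -0.29], [0, 0, 0, 0, 0, -0.34], [0, 0, 0, 0, 0, -0.38], [0, 0, 0, 0, 0, -0.38]])

```text
t: 11.15
eef_pos: [0.474, 0.1645, 0.2266]
tcp_rot: [-0.0, 0.217, 0.976, 0.0]
contact_force: [-1.1, -0.1, -3.0]
opening: 0.0092
grip_force: 39.4
```

send_rows(steps=[[0, 0, -0.0005, 0, 0, 0], [0, 0, -0.001, 0, 0, 0], [0, 0, -0.0012, 0, 0, 0], [0, 0, -0.0012, 0, 0, 0]])

```text
t: 11.55
eef_pos: [0.4741, 0.1645, 0.2256]
tcp_rot: [0.0, 0.217, 0.976, 0.0]
contact_force: [-1.0, -0.7, 2.5]
opening: 0.0096
grip_force: 40.2
```

```bash
python3 st.py
```

```text
11.55 [0.4741 0.1645 0.2256] yaw_y 1.1334 j [ 0.33  0.22 -0.04  1.31  0.    0.77] F [-1.02 -0.71  2.46] M [-0.182  0.332 -0.003] 0.009588573985698687 40.18223762512207
```

Lugs are still on the floor with about 5 N of press. I'll ease off and creep onward.

send_rows(steps=[[0, 0, 0.0004, 0, 0, 0], [0, 0, 0.0004, 0, 0, -0.02], [0, 0, 0.0004, 0, 0, -0.04], [0, 0, 0.0004, 0, 0, -0.06], [0, 0, 0.0004, 0, 0, -0.08], [0, 0, 0.0004, 0, 0, -0.08]])

```text
t: 12.15
eef_pos: [0.474, 0.1645, 0.2257]
tcp_rot: [-0.0, 0.257, 0.967, -0.0]
contact_force: [1.1, 0.2, -0.7]
opening: 0.0093
grip_force: 39.7
```

```bash
python3 st.py
```

```text
12.15 [0.474  0.1645 0.2257] yaw_y 1.0519 j [ 0.33  0.22 -0.04  1.31  0.    0.85] F [ 1.1   0.22 -0.71] M [ 0.068 -0.011 -0.073] 0.00931040436209639 39.685810804367065
```

send_rows(steps=[[0, 0, 0, 0, 0, -0.015], [0, 0, 0, 0, 0, -0.03], [0, 0, 0, 0, 0, -0.03]])

```text
t: 12.45
eef_pos: [0.474, 0.1644, 0.2258]
tcp_rot: [0.0, 0.271, 0.963, -0.0]
contact_force: [1.9, 0.4, -1.2]
opening: 0.0091
grip_force: 39.6
```

```bash
python3 st.py
```

```text
12.45 [0.474  0.1644 0.2258] yaw_y 1.0222 j [ 0.33  0.22 -0.04  1.31 -0.    0.88] F [ 1.93  0.35 -1.19] M [-0.087 -0.147  0.035] 0.009052666634789094 39.558947682380676
```

send_rows(steps=[[0, 0, 0, 0, 0, -0.01], [0, 0, 0, 0, 0, -0.02], [0, 0, -0.0006, 0, 0, -0.02], [0, 0, -0.0006, 0, 0, -0.02]])

```text
t: 12.85
eef_pos: [0.4741, 0.1644, 0.2252]
tcp_rot: [0.0, 0.28, 0.96, -0.0]
contact_force: [1.2, -1.7, -0.5]
opening: 0.0092
grip_force: 39.8
```

```bash
python3 st.py
```

```text
12.85 [0.4741 0.1644 0.2252] yaw_y 1.003 j [ 0.33  0.22 -0.04  1.31 -0.    0.9 ] F [ 1.21 -1.68 -0.52] M [-0.703 -0.295  0.047] 0.009225394863968308 39.76709961891174
```

Uneven support now (moment -0.7 N m): some lugs are at their notches and one is still on an edge. Turning a little more.

send_rows(steps=[[0, 0, 0, 0, 0, -0.01], [0, 0, 0, 0, 0, -0.02], [0, 0, 0, 0, 0, -0.02]])

```text
t: 13.15
eef_pos: [0.4741, 0.1642, 0.2252]
tcp_rot: [0.0, 0.29, 0.957, -0.0]
contact_force: [2.4, -5.4, -1.2]
opening: 0.0092
grip_force: 39.8
```

```bash
python3 st.py
```

```text
13.15 [0.4741 0.1642 0.2252] yaw_y 0.982 j [ 0.33  0.22 -0.04  1.31 -0.    0.92] F [ 2.44 -5.37 -1.15] M [-1.184 -0.498  0.301] 0.009235368112524182 39.76637005805969
```

Lug 3 (at -154°) is touching its end block, because the force lies along its tangent. The basket sits slightly off-centre, so I'll yield along that force and back off a touch.

send_rows(steps=[[0.0002, -0.0005, 0, 0, 0, 0.005], [0.0004, -0.0009, 0, 0, 0, 0.01], [0.0004, -0.0009, -0.0005, 0, 0, 0.01], [0.0004, -0.0009, -0.0005, 0, 0, 0.01]])

```text
t: 13.55
eef_pos: [0.4743, 0.1637, 0.2246]
tcp_rot: [-0.0, 0.285, 0.959, 0.0]
contact_force: [0.0, -0.5, -2.7]
opening: 0.0094
grip_force: 39.5
```

```bash
python3 st.py
```

```text
13.55 [0.4743 0.1637 0.2246] yaw_y 0.9929 j [ 0.33  0.22 -0.04  1.31  0.    0.91] F [ 0.04 -0.54 -2.67] M [-0.382 -0.036  0.039] 0.00942739259824607 39.46470558643341
```

Force-free and 1.3 mm below the track floor. Descending.

send_rows(steps=[[0, 0, -0.0005, 0, 0, 0], [0, 0, -0.001, 0, 0, 0], [0, 0, -0.0015, 0, 0, 0], [0, 0, -0.0015, 0, 0, 0]])

```text
t: 13.95
eef_pos: [0.4743, 0.1636, 0.2231]
tcp_rot: [-0.0, 0.285, 0.959, -0.0]
contact_force: [-0.0, -1.5, -1.8]
opening: 0.0092
grip_force: 39.5
```

```bash
python3 st.py
```

```text
13.95 [0.4743 0.1636 0.2231] yaw_y 0.993 j [ 0.33  0.22 -0.05  1.3   0.    0.91] F [-0.02 -1.54 -1.78] M [-0.481  0.071  0.036] 0.009198899378788388 39.4629693031311
```

send_rows(steps=[[0, -0.0004, -0.0004, 0, 0, 0], [0, -0.0004, -0.0008, 0, 0, 0], [0, -0.0004, -0.0012, 0, 0, 0], [0, -0.0004, -0.0016, 0, 0, 0], [0, -0.0004, -0.0016, 0, 0, 0]])

```text
t: 14.45
eef_pos: [0.4744, 0.1633, 0.2215]
tcp_rot: [-0.0, 0.285, 0.959, -0.0]
contact_force: [-0.6, -0.5, -3.1]
opening: 0.009
grip_force: 39.4
```

```bash
python3 st.py
```

```text
14.45 [0.4744 0.1633 0.2215] yaw_y 0.993 j [ 0.33  0.22 -0.05  1.3   0.    0.91] F [-0.62 -0.47 -3.07] M [-0.054  0.225  0.094] 0.009006913242296587 39.40071880817413
```

send_rows(steps=[[0, 0, -0.0004, 0, 0, 0], [0, 0, -0.0008, 0, 0, 0], [0, 0, -0.0008, 0, 0, 0]])

```text
t: 14.75
eef_pos: [0.4744, 0.1632, 0.2209]
tcp_rot: [0.0, 0.285, 0.959, 0.0]
contact_force: [-1.8, -1.0, -0.0]
opening: 0.0089
grip_force: 39.7
```

```bash
python3 st.py
```

```text
14.75 [0.4744 0.1632 0.2209] yaw_y 0.993 j [ 0.33  0.22 -0.05  1.3  -0.    0.91] F [-1.83 -1.01 -0.03] M [-0.114  0.357  0.017] 0.008949482124905485 39.66553509235382
```

Seated on the notch floor (z 5 mm below track floor, weight carried). Releasing.

send_rows(steps=[[0, 0, 0, 0, 0, 0], [0, 0, 0, 0, 0, 0], [0, 0, 0, 0, 0, 0], [0, 0, 0, 0, 0, 0], [0, 0, 0, 0, 0, 0], [0, 0, 0, 0, 0, 0]], fingers=0.4)

```text
t: 15.35
eef_pos: [0.4744, 0.1632, 0.2208]
tcp_rot: [0.0, 0.285, 0.959, 0.0]
contact_force: [-0.5, -0.3, -0.2]
opening: 0.034
grip_force: 0.0
```

send_rows(steps=[[0, 0, 0.005, 0, 0, 0], [0, 0, 0.015, 0, 0, 0], [0, 0, 0.03, 0, 0, 0], [0, 0, 0.06, 0, 0, 0], [0, 0, 0.09, 0, 0, 0], [0, 0, 0.12, 0, 0, 0], [0, 0, 0.15, 0, 0, 0], [0, 0, 0.16, 0, 0, 0], [0, 0, 0.16, 0, 0, 0]])

```text
t: 16.25
eef_pos: [0.4749, 0.1634, 0.3828]
tcp_rot: [0.001, 0.285, 0.959, 0.001]
contact_force: [0.5, -0.3, -0.0]
opening: 0.0344
grip_force: 0.0
```

```bash
python3 st.py
python3 - <<'E'
from h import *
a=read_camera("scene");x0,y0=255,140
im=a[y0:y0+90,x0:x0+120].copy();S=6
im=cv2.resize(im,None,fx=S,fy=S,interpolation=cv2.INTER_CUBIC)
th=.993-np.pi/2;c=(.4744,.1634)
A=np.linspace(0,2*np.pi,100)
def dr(P,col): cv2.polylines(im,[((proj("scene",P)+[0,-.8]-[x0,y0]+.5)*S).astype(np.int32)],True,col,1)
dr(pol(*c,.202,.03,A),(0,0,255))
u=np.array([np.cos(th),np.sin(th),0])*.026
dr(np.array([[*c,.246]])+np.array([u,-u]),(0,255,0))
cv2.imwrite("pics/e1.png",im)
E
```

```text
16.25 [0.4749 0.1634 0.3828] yaw_y 0.9929 j [ 0.33  0.25  0.4   1.72 -0.    0.91] F [ 0.54 -0.27 -0.03] M [-0.03  -0.062  0.002] 0.03439405494190634 0.0
```

View pics/e1.png

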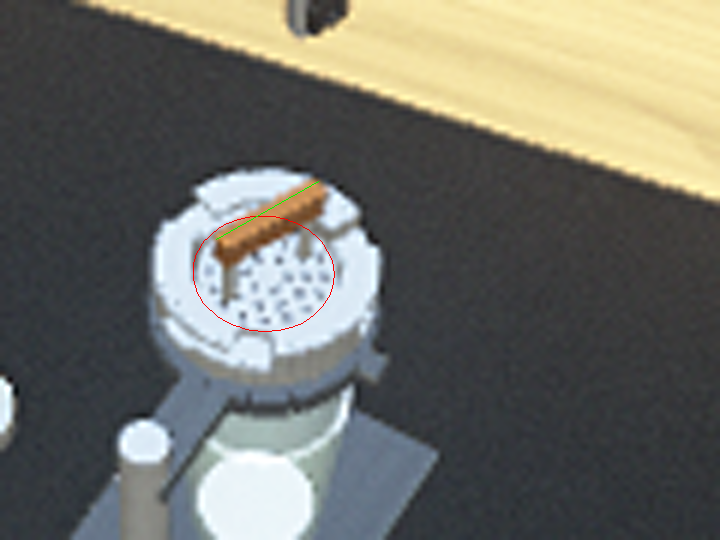

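The basket hangs level in the collar at the locked angle: bar at about (272,222) and lid at (265,272) in the crop. The gripper is clear and the server stands undisturbed. Handing in.

```bash
python3 -c "
from station import *
print(close_job())"
```

```text
the job is handed in; nothing more can be done
None
```

The basket hangs in the collar with its lugs down in the locking notches. I let go, backed the gripper clear without touching the other items, and handed the job in at about 16 s; no verdict came back.

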